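# Sort soft from hardened vibration buffers and fit the soft ones

## Task

One of the three rubber buffers has gone hard with age: squeeze them gently between the fingers to find out which. Press each of the two soft ones, still squeezed, upright and fully home into a socket of its own on the mounting base without forcing it, put the hard one in the black tray, and leave the other things on the bench where they are.

Things in the scene. Friction and masses are not known exactly. Their poses are not given: they have to be found in the camera images.
- buffer_1_center (a point): vibration buffer standing on the bench: black rubber block between two aluminium end plates, 36 mm (its x) by 46 mm (its y, over the end plates, unsqueezed) by 50 mm high, about 0.16 kg. Point: centre of the unsqueezed buffer, 25 mm above its underside, fixed to the -y plate. All three look alike; which one is hardened changes.
- buffer_2_center (a point): vibration buffer standing on the bench: black rubber block between two aluminium end plates, 36 mm (its x) by 46 mm (its y, over the end plates, unsqueezed) by 50 mm high, about 0.16 kg. Point: centre of the unsqueezed buffer, 25 mm above its underside, fixed to the -y plate. All three look alike; which one is hardened changes.
- buffer_3_center (a point): vibration buffer standing on the bench: black rubber block between two aluminium end plates, 36 mm (its x) by 46 mm (its y, over the end plates, unsqueezed) by 50 mm high, about 0.16 kg. Point: centre of the unsqueezed buffer, 25 mm above its underside, fixed to the -y plate. All three look alike; which one is hardened changes.
- buffer_1: same buffer; origin at the centre of its underside, z up, y across its end plates. Squeezed along y, the +y plate moves towards the -y plate, staying parallel: a soft buffer gives 9 mm (to 37 mm) at about 9 N, then goes solid, and springs back when let go; a hardened one gives only 1 to 2 mm however hard it is squeezed. Grip with at most 45 N per finger.
- buffer_2: same buffer; origin at the centre of its underside, z up, y across its end plates. Squeezed along y, the +y plate moves towards the -y plate, staying parallel: a soft buffer gives 9 mm (to 37 mm) at about 9 N, then goes solid, and springs back when let go; a hardened one gives only 1 to 2 mm however hard it is squeezed. Grip with at most 45 N per finger.
- buffer_3: same buffer; origin at the centre of its underside, z up, y across its end plates. Squeezed along y, the +y plate moves towards the -y plate, staying parallel: a soft buffer gives 9 mm (to 37 mm) at about 9 N, then goes solid, and springs back when let go; a hardened one gives only 1 to 2 mm however hard it is squeezed. Grip with at most 45 N per finger.
- socket_1 (a point): floor centre of a white socket on the base, -40 mm along the base's x, 6 mm above the bench; axes as the base's. Open-topped pocket, inside 41 mm (x) by 42 mm (y), walls 5 mm thick, 15 mm high. A buffer enters upright, its y along the socket's y, only while squeezed; let go, it grips the walls. Fully home: underside on the floor, buffer centre 25 mm above it.
- socket_2 (a point): floor centre of a white socket on the base, +40 mm along the base's x, 6 mm above the bench; axes as the base's. Open-topped pocket, inside 41 mm (x) by 42 mm (y), walls 5 mm thick, 15 mm high. A buffer enters upright, its y along the socket's y, only while squeezed; let go, it grips the walls. Fully home: underside on the floor, buffer centre 25 mm above it.
- mounting_base: aluminium base plate, fixed to the bench, 190 mm (x) by 75 mm (y) by 6 mm thick, with the two sockets on it, tops 21 mm above the bench; origin under its centre, on the bench. Do not press on it with more than 40 N.
- scrap_tray: black shallow open tray, fixed to the bench, 120 by 120 mm outside, walls 4 mm thick and 20 mm high over the bench, floor about 4 mm thick; origin under its centre, on the bench
- mini_breadboard: a bystander: leave it where it is. Small white breadboard, 34 by 45 by 9 mm, lying among the buffers; origin at the centre of its underside.
- breadboard: a bystander: leave it where it is. White breadboard, 55 by 83 by 9 mm; origin at the centre of its underside.
- solder_spool: a bystander: leave it where it is. Grey spool, 52 mm across, 40 mm high, upright; origin at the centre of its underside.
Mind the look-alikes: they are no part of the job. Leave any blue or pink look-alike of the buffer_2 alone.

How it is judged (in metres and radians):
At the end, for the whole second after the job is handed in: Each socket holds one buffer, upright (0.12 rad), centre within 8 mm of the socket's in plan and under 29 mm above its floor (fully home: 25 mm); the third buffer is in the scrap tray, its centre inside the walls and under 40 mm above the bench; all at rest (((horizontal distance between buffer_1_center and socket_1 below 0.008 m and z of buffer_1_center in the frame of socket_1 below 0.029 m and angle between buffer_1_center's own z axis and vertical below 0.12 rad) or (horizontal distance between buffer_2_center and socket_1 below 0.008 m and z of buffer_2_center in the frame of socket_1 below 0.029 m and angle between buffer_2_center's own z axis and vertical below 0.12 rad) or (horizontal distance between buffer_3_center and socket_1 below 0.008 m and z of buffer_3_center in the frame of socket_1 below 0.029 m and angle between buffer_3_center's own z axis and vertical below 0.12 rad)) and ((horizontal distance between buffer_1_center and socket_2 below 0.008 m and z of buffer_1_center in the frame of socket_2 below 0.029 m and angle between buffer_1_center's own z axis and vertical below 0.12 rad) or (horizontal distance between buffer_2_center and socket_2 below 0.008 m and z of buffer_2_center in the frame of socket_2 below 0.029 m and angle between buffer_2_center's own z axis and vertical below 0.12 rad) or (horizontal distance between buffer_3_center and socket_2 below 0.008 m and z of buffer_3_center in the frame of socket_2 below 0.029 m and angle between buffer_3_center's own z axis and vertical below 0.12 rad)) and ((x of buffer_1_center in the frame of scrap_tray between -0.058 and 0.058 m and y of buffer_1_center in the frame of scrap_tray between -0.058 and 0.058 m and height (world z) of buffer_1_center below 0.04 m) or (x of buffer_2_center in the frame of scrap_tray between -0.058 and 0.058 m and y of buffer_2_center in the frame of scrap_tray between -0.058 and 0.058 m and height (world z) of buffer_2_center below 0.04 m) or (x of buffer_3_center in the frame of scrap_tray between -0.058 and 0.058 m and y of buffer_3_center in the frame of scrap_tray between -0.058 and 0.058 m and height (world z) of buffer_3_center below 0.04 m)) and linear speed of each of buffer_1, buffer_2, buffer_3 below 0.02 m/s); the robot touches nothing.
It fails at once if a buffer or anything else is pressed on the mounting base with more than 60 N (contact force between mounting_base and anything else above 60 N).
It fails at once if a buffer is squeezed with more than 60 N per finger (120 N over both) (contact force between the fingers and buffer_1 above 120 N or contact force between the fingers and buffer_2 above 120 N or contact force between the fingers and buffer_3 above 120 N).
It fails at once if a bystander is moved by more than 30 mm (distance of any of mini_breadboard, breadboard, solder_spool from where it was at the start of the episode above 0.03 m).
It also fails if it takes over 61 s, if anything falls off the work surface, if the arm or the gripper's body presses on something with over 40 N, if the wrist force passes 120 N, or if a joint passes its speed limit or range.

## Robot

A 6-joint arm with a two-finger parallel gripper is mounted at the origin on the work surface. World frame = base frame: x ahead of the robot, y to its left, z up, the work surface at z = 0. Lengths are in mm, angles in rad, forces in N, time in s.
With the tool pointing down it reaches from about 350 to 975 mm from the base axis. Payload 7.1 kg.
Tool frame: the origin (TCP) lies midway between the tips of the shut fingers; the grasp point (between the pads) lies pinch_z behind it (pinch_z is the distance from the TCP to the grasp point, in mm); z points along the fingers, y is the line along which they close (so a half turn about z gives the same grasp; the last joint's range is limited). The gripper opens to 88 mm and grips with 3 to 60 N. Pads are 20 mm wide; open, the fingers measure 115 mm over their backs; the gripper's body (75 mm by 178 mm) begins 61 mm behind the grasp point.
Start: joints at [1.12, 0.423, 1.63, -0, 1.089, -0.019], TCP at [261.534, 567.631, 222.675] pointing down, gripper open.
Joint ranges: [-3, 3], [-0.9, 2.11], [0.09, 2.58], [-1.31, 4.45], [0.11, 2.69], [-2.54, 2.54]. Speed limits (rad/s): [2.39, 2.39, 3.01, 3.14, 3.14, 3.14].

## Interface

Orientations are given as a rotation vector (axis times angle).
In Python, from workcell import get_obs, get_image, close_job, pinch_z gives the robot as it stands.
- The arm moves only by the tool jog_arm, never from a script. Its argument "commands" is a list of rows, each a list of 3 entries, a list of its own where there are three numbers: the gripper command: -1 is shut, 1 is fully open, values between are in proportion, then the shift along the tool's x, y, z as a fraction of full scale, then the turn, a rotation vector about the tool's x, y, z as a fraction of full scale. In form: [[gripper, [tx, ty, tz], [rx, ry, rz]], ...]. A call has 1 to 10 rows; each row shifts and turns the commanded pose from where the row before left it, along the tool's axes as they then stand; what a row does not reach is not made up. Full scale, the value 1, is 0.1 m for a shift and 45 degrees for a turn. A row lasts 1/10 s, in which the tool goes at most 50 mm and 8.59 degrees, less where a joint would pass 70% of its speed; a pose out of reach is approached as far as the arm can. A call with a number of a shift or a turn outside -1 to 1 is refused whole. A call with a gripper value outside its range is refused whole. The fingers move at their own pace and stop on an object; the grip force is fixed at half the most. Time passes only in rows, so rows that do not move let the fingers close. It gives the time, the measured TCP pose, the force, the opening and the grip force at its end, in the units of the state.
- get_obs(): the state, without advancing time (a new reading comes with each control period).
- get_image(name): name is "scene" or "side" or "wrist"; returns a dict with "image" (384x512x3 uint8, blue, green, red), "z_map" (384x512 float32, mm along the optical axis (not along the pixel's ray), 0 where there is no reading), "intrinsics" (3x3 intrinsics, pixels), "eye" and "orientation" of the camera in the world; the wrist camera has in their place "mount" (4x4, takes a point from camera to tool coordinates, whose origin is the TCP and whose axes are the flange's). Camera axes: x right, y down, z forward; pixel columns grow to the right and rows downward; lengths in mm; the calibration is good to about 2 mm. A picture is of the moment at which its call begins: read the wrist's pose just before it.
- close_job(): hands the job in; it is judged then, once.
The state is a dict: "t": time; "qpos": joint angles; "qvel": joint speeds; "joint_torque": joint torques, N m; "ee_pos": TCP position; "orientation": TCP orientation; "ft_force": force on the tool from outside, world axes, zero at the start; "moment": the same for the moment, N m; "width": finger opening in mm; "grasp_force": force on a finger pad.
Only numpy, scipy, OpenCV 4.12 (cv2) and the standard library are available. Lean on these libraries where they do the work, as an engineer would, in place of code of your own. Each camera call takes 0.05 s, during which the arm holds its last target. There are 200 camera calls.

## Working session

There is one attempt and no reset: what is moved stays moved. The work goes in short steps, Python scripts to look and compute and a tool call to move; the robot and the scene stay as the last step left them, time stands still between calls to the robot, and variables do not carry over. Pictures are saved under pics/ and viewed, at most 10 in all, crops included, and the job is handed in when it is done.

Besides the shell and the picture viewer there is one more tool, called after "Call:" by a JSON object that holds its "op" and its "data". jog_arm: Moves the arm, as the interface text tells. Its arguments: {"type":"object","properties":{"commands":{"type":"array","items":{"type":"array"}}},"required":["commands"]}

```bash
ls; mkdir -p pics; cat > h.py <<'E'
import numpy as np, cv2
from workcell import get_obs, get_image, pinch_z
from scipy.spatial.transform import Rotation as R
def cam(n):
    o=get_obs(); d=get_image(n); d['o']=o; return d
def rot(v):
    v=np.array(v,float)
    return v if v.shape==(3,3) else (R.from_quat(v).as_matrix() if v.size==4 else R.from_rotvec(v).as_matrix())
def pts(d):
    """world point for each pixel from the depth map"""
    K=np.array(d['intrinsics']); z=d['z_map']; v,u=np.mgrid[:z.shape[0],:z.shape[1]]
    P=np.stack([(u-K[0,2])/K[0,0]*z,(v-K[1,2])/K[1,1]*z,z],-1)
    if 'mount' in d:
        M=np.array(d['mount']); P=P@M[:3,:3].T+M[:3,3]
        return P@rot(d['o']['orientation']).T+np.array(d['o']['ee_pos'])
    return P@rot(d['orientation']).T+np.array(d['eye'])
E
python3 - <<'E'
from h import *
o=get_obs(); print(o); print(pinch_z() if callable(pinch_z) else pinch_z)
ims=[]
for n in('scene','side','wrist'):
    d=cam(n); print(n,d.get('eye'),d.get('orientation'),d.get('mount'),d['intrinsics']); np.savez(n,P=pts(d),im=d['image']); cv2.imwrite(f'pics/{n}0.png',d['image'])
E
```

```text
pics
{'t': 0.0, 'qpos': array([ 1.11999052e+00,  4.23824482e-01,  1.63068986e+00, -3.38062513e-05,
        1.08856271e+00, -1.90144241e-02]), 'qvel': array([ 0.0002436 ,  0.00135894,  0.00063042, -0.00069267, -0.00077356,
       -0.00070981]), 'joint_torque': array([ 1.49282765e-03, -5.44633913e+01, -2.73663318e+01,  6.43277471e-02,
        2.28084368e-02, -1.05056843e-04]), 'ee_pos': array([261.31655407, 567.14691081, 221.91195072]), 'orientation': array([-6.72907513e-01, -3.06835573e+00,  2.27836632e-03]), 'ft_force': array([0.67755306, 0.21310826, 0.25861398]), 'moment': array([ 0.03576356, -0.03343403,  0.0787706 ]), 'grasp_force': 0.0, 'width': 87.81385154293213}
18.700000000000003
scene [1010.63473653  372.61778996 1036.54847795] [-1.20547175 -2.55203559  0.7321643 ] None [[466.66322725   0.         254.68403727]
 [  0.         466.66322725 190.26816264]
 [  0.           0.           1.        ]]
side [396.76386008 566.69857619 599.16310325] [-0.41604704  2.76198318 -1.1875559 ] None [[402.55707002   0.         251.1569032 ]
 [  0.         402.55707002 189.09601726]
 [  0.           0.           1.        ]]
wrist None None [[ 1.06555953e-03 -9.67954998e-01 -2.51121458e-01  6.82136330e+01]
 [ 9.99999416e-01  1.07627950e-03  9.46505516e-05  6.89069573e-01]
 [ 1.78659402e-04 -2.51121412e-01  9.67955580e-01 -1.62237688e+02]
 [ 0.00000000e+00  0.00000000e+00  0.00000000e+00  1.00000000e+00]] [[333.55023014   0.         254.75501833]
 [  0.         333.55023014 197.3766077 ]
 [  0.           0.           1.        ]]
```

View pics/scene0.png

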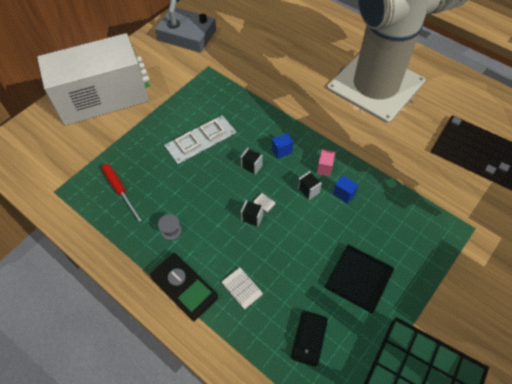

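View pics/side0.png

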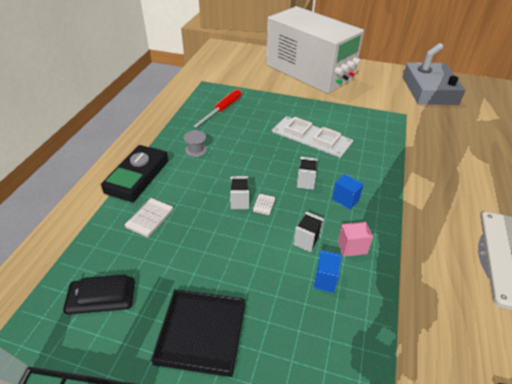

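The scene picture shows buffers at (252,160), (311,185) and (253,212), the base at (200,138) and the tray at (360,278). The side picture has them at (308,172), (309,230), (240,192), (312,135) and (200,330). Next I'll measure them from depth.

```bash
cat > m.py <<'E'
from h import *
def tops(P,lo,hi,minA=25):
    m=((P[...,2]>lo)&(P[...,2]<hi)).astype(np.uint8)
    n,l,s,c=cv2.connectedComponentsWithStats(m)
    for i in range(1,n):
        if s[i,4]<minA: continue
        yield s[i],c[i],l==i
if __name__=='__main__':
  for n in('scene','side'):
    f=np.load(n+'.npz');P,im=f['P'],f['im']
    print(n,'mat z',np.median(P[200:300,150:300,2]))
    for lab,lo,hi in(('buf',42,60),('sock/tray/spool',13,42)):
      for s,c,m in tops(P,lo,hi):
        q=P[m]; (x,y),(w,h),a=cv2.minAreaRect(q[:,:2].astype(np.float32))
        if w*h>40000: continue
        print(lab,'px',c.round(),'A',s[4],'c',round(x,1),round(y,1),'wh',round(w,1),round(h,1),'ang',round(a,1),'z',np.percentile(q[:,2],[50,95]).round(1),'bgr',np.median(im[m],0))
E
python3 m.py
```

```text
scene mat z 1.3927611692547543
buf px [185.  25.] A 1171 c 203.5 -597.3 wh 126.2 161.9 ang 17.1 z [49.9 55. ] bgr [99. 95. 91.]
buf px [375.  86.] A 214 c 42.4 15.7 wh 57.8 135.8 ang 21.1 z [51.1 59.1] bgr [78. 91. 97.]
buf px [102. 102.] A 419 c 591.9 -543.1 wh 10.9 248.6 ang 61.8 z [51.6 59.4] bgr [132. 141. 143.]
buf px [282. 141.] A 219 c 380.1 -66.4 wh 37.5 47.2 ang 66.1 z [49.  52.4] bgr [165.  67.  26.]
buf px [251. 157.] A 227 c 470.8 -98.1 wh 38.9 47.5 ang 6.4 z [49.3 52.8] bgr [30. 34. 28.]
buf px [326. 158.] A 216 c 351.0 57.1 wh 50.0 35.6 ang 25.6 z [48.9 52.4] bgr [141.5 110.  210. ]
buf px [310. 181.] A 242 c 435.6 65.3 wh 47.4 37.3 ang 76.1 z [48.7 51.9] bgr [30. 32. 29.]
buf px [346. 185.] A 253 c 386.5 142.4 wh 38.6 46.3 ang 0.2 z [49.  52.2] bgr [167.  69.  27.]
buf px [252. 210.] A 269 c 591.5 4.3 wh 37.3 46.5 ang 18.0 z [49.4 52.3] bgr [28. 32. 26.]
buf px [425. 348.] A 342 c 658.7 519.4 wh 155.9 200.2 ang 8.4 z [44.8 47.5] bgr [21. 26. 22.]
sock/tray/spool px [6. 3.] A 98 c 487.3 -1174.7 wh 67.1 16.3 ang 1.6 z [21.7 37.7] bgr [30. 58. 95.]
sock/tray/spool px [187
[... 4713 characters left out ...]
.6 wh 34.5 4.4 ang 17.1 z [27.6 40.9] bgr [178. 180. 178.]
sock/tray/spool px [308. 237.] A 257 c 422.2 75.3 wh 57.5 28.2 ang 38.3 z [27.6 40.5] bgr [177. 178. 177.]
sock/tray/spool px [354. 243.] A 337 c 349.2 70.3 wh 28.2 56.7 ang 78.4 z [27.6 40.7] bgr [150. 122. 203.]
sock/tray/spool px [ 99. 292.] A 1952 c 736.9 290.5 wh 105.9 56.5 ang 22.2 z [27.9 30.7] bgr [42. 39. 40.]
sock/tray/spool px [326. 281.] A 225 c 382.4 164.3 wh 35.8 3.6 ang 1.9 z [28.1 40.7] bgr [178.  87.  26.]
sock/tray/spool px [199. 333.] A 964 c 553.4 298.3 wh 120.4 120.9 ang 8.3 z [17.2 19.2] bgr [40. 37. 37.]
sock/tray/spool px [ 56. 378.] A 770 c 688.4 424.6 wh 127.6 21.3 ang 17.1 z [32.5 41.2] bgr [68.  79.5 49. ]
```

View pics/wrist0.png

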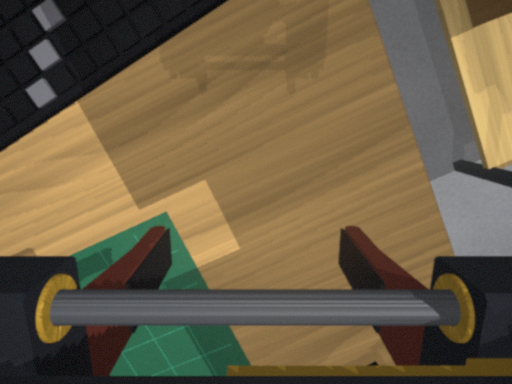

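The two cameras agree to within about 5 mm in x and 1 mm in y, so I'll average them. Socket spacing comes out at 79 mm, buffer tops at 47×36 mm and the tray at 120 mm, all as specified. Next I'll go to buffer B at (433,65) and refine with the wrist camera.

```bash
cat > go.py <<'E'
import sys
from h import *
def plan(x,y,z,head):
    o=get_obs(); M=rot(o['orientation']); p=np.array(o['ee_pos'])
    h=np.degrees(np.arctan2(M[1,1],M[0,1])); d=(head-h+90)%180-90
    M2=R.from_euler('z',d,degrees=True).as_matrix()@M
    t=M2.T@(np.array([x,y,z])-p)/100
    print('t',round(o['t'],2),'tcp',p.round(1),'head',round(h,2),'tilt',M[:2,2].round(4),'w',round(o['width'],1),'q6',round(o['qpos'][5],2),'F',np.round(o['ft_force'],1))
    print('turn rz',round(-d/45,3),'then tool shift',t.round(3))
if __name__=='__main__': plan(*map(float,sys.argv[1:5]))
E
python3 go.py 433 65 180 76.2
```

```text
t 0.15 tcp [261.4 567.3 222.1] head 65.26 tilt [-0.0005 -0.0011] w 88.1 q6 -0.02 F [ 1.6 -0.3 -1.1]
turn rz -0.243 then tool shift [-2.865 -4.468  0.426]
```

Call:
{"op": "jog_arm", "data": {"commands": [[1,[0,0,0],[0,0,-0.122]],[1,[0,0,0],[0,0,-0.121]],[1,[-0.24,-0.37,0.04],[0,0,0]],[1,[-0.24,-0.37,0.04],[0,0,0]],[1,[-0.24,-0.37,0.04],[0,0,0]],[1,[-0.24,-0.37,0.04],[0,0,0]],[1,[-0.24,-0.37,0.04],[0,0,0]],[1,[-0.24,-0.37,0.04],[0,0,0]],[1,[-0.24,-0.37,0.04],[0,0,0]],[1,[-0.24,-0.37,0.04],[0,0,0]]]}}

```text
t: 1.15
ee_pos: [377.5, 232.7, 190.6]
orientation: [0.377, 3.119, 0.0]
ft_force: [1.1, -0.5, 0.0]
width: 87.7
grasp_force: 0.0
```

Call:
{"op": "jog_arm", "data": {"commands": [[1,[-0.24,-0.37,0.03],[0,0,0]],[1,[-0.24,-0.37,0.03],[0,0,0]],[1,[-0.24,-0.37,0.03],[0,0,0]],[1,[-0.22,-0.4,0.03],[0,0,0]],[1,[0,0,0],[0,0,0]],[1,[0,0,0],[0,0,0]]]}}

```text
t: 1.75
ee_pos: [432.5, 64.4, 178.5]
orientation: [-0.383, -3.118, -0.0]
ft_force: [0.1, 0.3, -0.2]
width: 88.1
grasp_force: 0.0
```

```bash
cat > w.py <<'E'
from m import *
def wrist(lo,hi,save=None,minA=200):
    d=cam('wrist');P=pts(d);im=d['image']
    if save: cv2.imwrite(save,im)
    for s,c,m in tops(P,lo,hi,minA):
        q=P[m];(x,y),(w,h),a=cv2.minAreaRect(q[:,:2].astype(np.float32))
        print('px',c.round(),'A',s[4],'bb',s[:4],'c',round(x,1),round(y,1),'wh',round(w,1),round(h,1),'ang',round(a,1),'z',np.median(q[:,2]).round(1),'bgr',np.median(im[m],0))
if __name__=='__main__':
    import sys; wrist(float(sys.argv[1]),float(sys.argv[2]),*(sys.argv[3:4]))
E
python3 w.py 40 62 pics/w1.png; python3 go.py 433 65 12 76.2
```

```text
px [221.  97.] A 2374 bb [188  61  67  72] c 349.2 57.0 wh 46.1 35.9 ang 25.7 z 49.5 bgr [196. 153. 250.]
px [329. 115.] A 2330 bb [298  87  63  56] c 385.6 142.5 wh 35.8 46.4 ang 1.3 z 49.5 bgr [224. 105.  30.]
px [ 97. 165.] A 2300 bb [ 74 136  48  59] c 378.1 -66.1 wh 36.1 46.4 ang 65.0 z 49.5 bgr [233. 104.  23.]
px [255. 189.] A 1999 bb [229 169  52  42] c 433.7 64.8 wh 45.6 35.7 ang 76.6 z 49.5 bgr [54. 58. 51.]
px [ 96. 260.] A 1258 bb [ 71 239  52  49] c 467.4 -98.6 wh 32.7 47.1 ang 7.0 z 49.5 bgr [37. 39. 39.]
px [234. 346.] A 1563 bb [206 326  56  46] c 589.8 4.0 wh 36.5 47.0 ang 18.6 z 49.5 bgr [45. 47. 45.]
t 1.8 tcp [432.4  65.3 178.6] head 76.13 tilt [-0.0004  0.0002] w 87.8 q6 -1.21 F [-0.1 -0.1 -0.8]
turn rz -0.002 then tool shift [-0.008 -0.002  1.666]
```

View pics/w1.png

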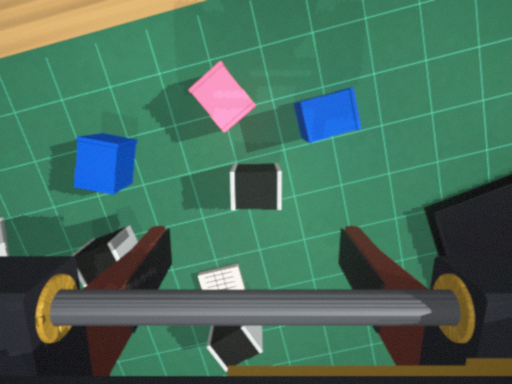

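The wrist view shows B at px (255,189), centred between the fingers at (433.7, 64.8), heading 76.6. That matches the other cameras, so I'll descend and squeeze.

Call:
{"op": "jog_arm", "data": {"commands": [[1,[-0.012,-0.003,0.4],[0,0,-0.01]],[1,[0,0,0.4],[0,0,0]],[1,[0,0,0.4],[0,0,0]],[1,[0,0,0.38],[0,0,0]],[1,[0,0,0],[0,0,0]],[-1,[0,0,0],[0,0,0]],[-1,[0,0,0],[0,0,0]],[-1,[0,0,0],[0,0,0]],[-1,[0,0,0],[0,0,0]],[-1,[0,0,0],[0,0,0]]]}}

```text
t: 2.8
ee_pos: [434.5, 64.8, 21.8]
orientation: [0.365, 3.118, 0.001]
ft_force: [0.3, 0.3, 0.3]
width: 51.3
grasp_force: 0.0
```

Call:
{"op": "jog_arm", "data": {"commands": [[-1,[0,0,0],[0,0,0]],[-1,[0,0,0],[0,0,0]],[-1,[0,0,0],[0,0,0]],[-1,[0,0,0],[0,0,0]]]}}

```text
t: 3.2
ee_pos: [433.8, 64.1, 21.5]
orientation: [0.365, 3.12, -0.001]
ft_force: [-2.0, -6.6, 13.2]
width: 36.0
grasp_force: 30.0
```

```bash
python3 go.py 449 -257.7 120 74.4;python3 w.py 43 62; 
```

```text
t 3.2 tcp [433.8  64.1  21.5] head 76.65 tilt [ 0.0004 -0.0006] w 36.0 q6 -1.22 F [-2.  -6.6 13.2]
turn rz 0.05 then tool shift [-1.012 -3.059 -0.983]
px [183.  74.] A 11620 bb [109   0 149 153] c 349.2 57.2 wh 46.1 35.9 ang 25.7 z 49.5 bgr [223. 175. 254.]
px [418. 117.] A 11095 bb [350  56 133 121] c 385.4 142.8 wh 36.0 47.1 ang 1.1 z 49.4 bgr [245. 122.  37.]
px [255. 258.] A 6291 bb [183 225 145  65] c 429.8 65.9 wh 57.4 29.0 ang 76.9 z 49.7 bgr [45. 48. 46.]
```

Width is 36 mm, so B is soft. I'll lift it and move beyond the sockets so the wrist camera can see both of them.

```bash
cat > held.py <<'E'
from h import *
d=cam('wrist');K=np.array(d['intrinsics']);z=d['z_map'];v,u=np.mgrid[:384,:512]
P=np.stack([(u-K[0,2])/K[0,0]*z,(v-K[1,2])/K[1,1]*z,z],-1);M=np.array(d['mount']);P=P@M[:3,:3].T+M[:3,3]
m=(abs(P[...,1])<10)&(P[...,2]<-18)&(P[...,2]>-45)&(abs(P[...,0])<40)
print('held: tool x front pct',np.percentile(P[m][:,0],[0.5,2,50,98,99.5]).round(1),'top z',np.median(P[m][:,2]).round(1),m.sum())
E
python3 held.py; python3 go.py 569 -291 200 74.4
```

```text
held: tool x front pct [-9.3 -8.7  6.5 18.1 18.3] top z -27.9 2944
t 3.3 tcp [433.9  64.1  21.5] head 76.65 tilt [ 0.0004 -0.0006] w 36.1 q6 -1.22 F [-2.6 -6.4 13.6]
turn rz 0.05 then tool shift [-2.257 -3.057 -1.782]
```

Call:
{"op": "jog_arm", "data": {"commands": [[-1,[0,0,-0.25],[0,0,0]],[-1,[0,0,-0.4],[0,0,0.05]],[-1,[0,0,-0.4],[0,0,0]],[-1,[0,0,-0.4],[0,0,0]],[-1,[-0.2,-0.2,-0.33],[0,0,0]],[-1,[-0.25,-0.35,0],[0,0,0]],[-1,[-0.25,-0.35,0],[0,0,0]],[-1,[-0.25,-0.35,0],[0,0,0]],[-1,[-0.25,-0.35,0],[0,0,0]],[-1,[-0.25,-0.35,0],[0,0,0]]]}}

```text
t: 4.3
ee_pos: [520.7, -163.8, 198.5]
orientation: [-0.427, -3.112, -0.0]
ft_force: [0.5, 0.2, -1.6]
width: 36.1
grasp_force: 30.0
```

Call:
{"op": "jog_arm", "data": {"commands": [[-1,[-0.25,-0.35,0],[0,0,0]],[-1,[-0.25,-0.35,0],[0,0,0]],[-1,[-0.3,-0.41,0],[0,0,0]],[-1,[0,0,0],[0,0,0]],[-1,[0,0,0],[0,0,0]],[-1,[0,0,0],[0,0,0]]]}}

```text
t: 4.9
ee_pos: [566.9, -288.7, 198.0]
orientation: [-0.426, -3.111, -0.001]
ft_force: [-0.1, -0.5, -1.2]
width: 35.9
grasp_force: 30.0
```

```bash
python3 held.py; python3 w.py 14 26 pics/w2.png;  python3 go.py 449 -257.7 60 74.4
```

```text
held: tool x front pct [-9.4 -8.9  6.5 18.2 18.4] top z -27.8 2949
px [398.  36.] A 227 bb [391  15  15  41] c 471.7 -121.7 wh 35.9 2.0 ang 6.4 z 20.0 bgr [112. 115. 109.]
px [252.  52.] A 1250 bb [225  24  56  59] c 450.2 -257.7 wh 52.1 51.1 ang 73.7 z 20.9 bgr [230. 236. 240.]
px [251. 139.] A 1026 bb [226 113  53  52] c 527.1 -280.0 wh 52.1 51.2 ang 74.0 z 21.0 bgr [236. 241. 245.]
px [ 41. 209.] A 1028 bb [ 10 140  42 150] c 547.6 -520.2 wh 40.3 166.1 ang 75.7 z 20.1 bgr [147. 153. 156.]
px [250. 331.] A 799 bb [202 326 102  12] c 740.2 -338.1 wh 119.0 17.2 ang 75.0 z 24.6 bgr [ 17.  30. 231.]
px [487. 344.] A 246 bb [483 326   9  40] c 833.0 -74.7 wh 2.2 57.1 ang 86.0 z 20.5 bgr [17. 15. 15.]
t 5.0 tcp [ 567.3 -288.4  198.5] head 74.46 tilt [-0.0008  0.0006] w 36.2 q6 -1.79 F [ 0.6  0.6 -1.8]
turn rz 0.001 then tool shift [ 1.22  -0.023  1.387]
```

View pics/w2.png

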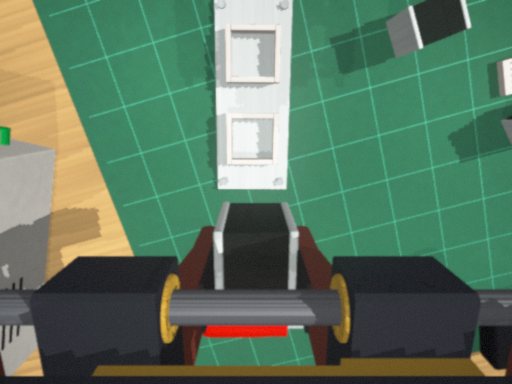

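The wrist view shows the sockets at px (252,52) and (251,139), which is (450.1,-257.7) and (527,-280). Spacing is 80.0 mm and heading about 74. The held buffer is centred, with its underside 22 mm below the TCP. I'll move over the near socket.

Call:
{"op": "jog_arm", "data": {"commands": [[-1,[0.4,-0.008,0.1],[0,0,0.01]],[-1,[0.4,-0.008,0.2],[0,0,0]],[-1,[0.3,0,0.3],[0,0,0]],[-1,[0.11,0,0.35],[0,0,0]],[-1,[0,0,0.35],[0,0,0]],[-1,[0,0,0],[0,0,0]],[-1,[0,0,0],[0,0,0]],[-1,[0,0,0],[0,0,0]]]}}

```text
t: 5.8
ee_pos: [452.5, -258.6, 70.4]
orientation: [0.437, 3.108, -0.002]
ft_force: [-0.2, -0.2, -0.5]
width: 36.2
grasp_force: 30.0
```

```bash
for i in 1 2 3; do python3 go.py 450.1 -257.7 28 74.0; python3 held.py; done; python3 - <<'E'
from m import *
f=[]
for n in('scene','side'):
    d=cam(n);f.append(cv2.resize(d['image'][90:200,130:360] if n=='scene' else d['image'][80:190,230:460],None,fx=3,fy=3)[:300])
cv2.imwrite('pics/pre1.png',np.vstack(f))
E
```

```text
t 5.8 tcp [ 452.5 -258.6   70.4] head 73.99 tilt [ 0.0025 -0.0015] w 36.2 q6 -1.83 F [-0.2 -0.2 -0.5]
turn rz -0.0 then tool shift [0.027 0.002 0.424]
held: tool x front pct [-9.3 -8.8  6.5 18.2 18.4] top z -27.8 2947
t 5.85 tcp [ 452.6 -258.7   70.6] head 73.98 tilt [ 0.003  -0.0018] w 36.0 q6 -1.83 F [-0.3  0.3 -1.8]
turn rz -0.001 then tool shift [0.028 0.003 0.426]
held: tool x front pct [-9.3 -8.7  6.5 18.2 18.3] top z -27.8 2942
t 5.9 tcp [ 452.4 -258.7   70.5] head 73.97 tilt [ 0.0029 -0.0018] w 35.9 q6 -1.83 F [ 0.1 -0.1 -1.9]
turn rz -0.001 then tool shift [0.027 0.004 0.425]
held: tool x front pct [-9.4 -8.8  6.5 18.2 18.3] top z -27.8 2948
```

View pics/pre1.png

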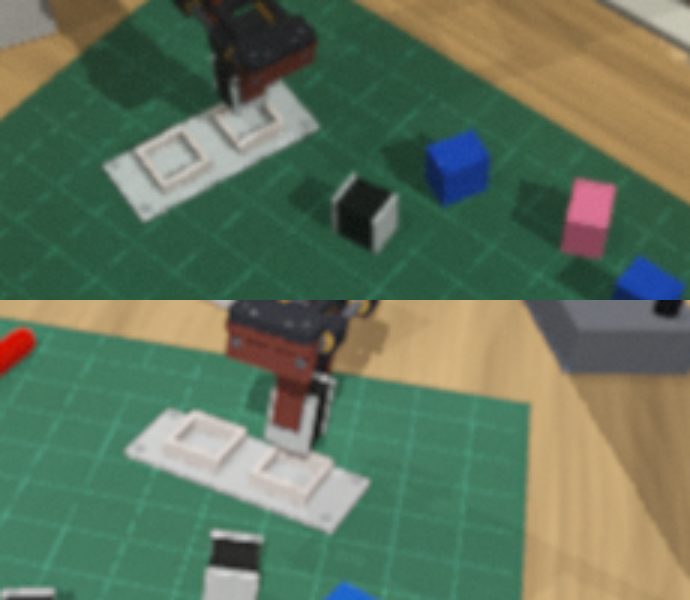

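The buffer is over the near socket, with a small 2.5 mm offset along x still to correct. I'll fix that and descend in small steps, watching the force.

Call:
{"op": "jog_arm", "data": {"commands": [[-1,[0.025,0.003,0.1],[0,0,0]],[-1,[0,0,0.1],[0,0,0]],[-1,[0,0,0.05],[0,0,0]],[-1,[0,0,0],[0,0,0]],[-1,[0,0,0],[0,0,0]]]}}

```text
t: 6.55
ee_pos: [448.5, -257.1, 43.2]
orientation: [-0.439, -3.11, -0.001]
ft_force: [0.3, -0.1, -2.0]
width: 36.0
grasp_force: 30.0
```

```bash
python3 go.py 450.1 -257.7 28 74.0
```

```text
t 6.55 tcp [ 448.5 -257.1   43.2] head 73.94 tilt [-0.0008  0.0005] w 36.0 q6 -1.83 F [ 0.3 -0.1 -2. ]
turn rz -0.001 then tool shift [-0.018 -0.002  0.152]
```

Call:
{"op": "jog_arm", "data": {"commands": [[-1,[-0.015,-0.002,0],[0,0,0]],[-1,[0,0,0.03],[0,0,0]],[-1,[0,0,0.03],[0,0,0]],[-1,[0,0,0.02],[0,0,0]],[-1,[0,0,0],[0,0,0]],[-1,[0,0,0],[0,0,0]]]}}

```text
t: 7.15
ee_pos: [450.0, -257.8, 35.6]
orientation: [-0.439, -3.111, -0.0]
ft_force: [0.8, 0.5, -1.9]
width: 36.3
grasp_force: 30.0
```

```bash
python3 go.py 450.1 -257.7 28 74.0
```

```text
t 7.15 tcp [ 450.  -257.8   35.6] head 73.94 tilt [-0.0002  0.0001] w 36.3 q6 -1.83 F [ 0.8  0.5 -1.9]
turn rz -0.001 then tool shift [-0.001  0.001  0.076]
```

Underside is about 8 mm below the rim with no contact force, so it's in the pocket. I'll continue to the floor.

Call:
{"op": "jog_arm", "data": {"commands": [[-1,[0,0,0.02],[0,0,0]],[-1,[0,0,0.02],[0,0,0]],[-1,[0,0,0.02],[0,0,0]],[-1,[0,0,0.005],[0,0,0]],[-1,[0,0,0],[0,0,0]],[-1,[0,0,0],[0,0,0]]]}}

```text
t: 7.75
ee_pos: [450.1, -257.8, 29.2]
orientation: [-0.439, -3.111, 0.0]
ft_force: [-0.0, -0.6, -1.3]
width: 36.4
grasp_force: 30.0
```

```bash
python3 go.py 450.1 -257.7 28 74.0
```

```text
t 7.75 tcp [ 450.1 -257.8   29.2] head 73.95 tilt [-0. -0.] w 36.4 q6 -1.83 F [-0.  -0.6 -1.3]
turn rz -0.001 then tool shift [0.    0.001 0.012]
```

Call:
{"op": "jog_arm", "data": {"commands": [[-1,[0,0,0.006],[0,0,0]],[-1,[0,0,0.006],[0,0,0]],[-1,[0,0,0],[0,0,0]],[-1,[0,0,0],[0,0,0]]]}}

```text
t: 8.15
ee_pos: [450.1, -257.8, 28.0]
orientation: [0.439, 3.111, -0.0]
ft_force: [-0.1, -1.1, -1.5]
width: 36.5
grasp_force: 30.0
```

Call:
{"op": "jog_arm", "data": {"commands": [[-1,[0,0,0.006],[0,0,0]],[-1,[0,0,0.006],[0,0,0]],[-1,[0,0,0],[0,0,0]],[-1,[0,0,0],[0,0,0]]]}}

```text
t: 8.55
ee_pos: [450.2, -257.9, 27.6]
orientation: [0.439, 3.111, -0.0]
ft_force: [-0.9, 1.6, 8.5]
width: 36.3
grasp_force: 30.0
```

It touched the floor at about 10 N. Now I'll release and lift.

Call:
{"op": "jog_arm", "data": {"commands": [[1,[0,0,0],[0,0,0]],[1,[0,0,0],[0,0,0]],[1,[0,0,0],[0,0,0]],[1,[0,0,0],[0,0,0]],[1,[0,0,-0.3],[0,0,0]],[1,[0,0,-0.4],[0,0,0]],[1,[0,0,-0.4],[0,0,0]],[1,[0,0,-0.4],[0,0,0]],[1,[0,0,0],[0,0,0]],[1,[0,0,0],[0,0,0]]]}}

```text
t: 9.55
ee_pos: [450.4, -258.0, 177.4]
orientation: [0.438, 3.109, -0.001]
ft_force: [-0.6, -0.1, -0.9]
width: 88.1
grasp_force: 0.0
```

```bash
python3 w.py 43 66; python3 go.py 467.9 -98.5 170 96.7
```

```text
px [457.  40.] A 2979 bb [426   6  64  69] c 377.7 -66.7 wh 36.7 46.5 ang 66.0 z 49.3 bgr [216. 100.  32.]
px [434. 159.] A 2286 bb [401 131  65  58] c 468.8 -99.1 wh 36.6 46.7 ang 6.4 z 49.4 bgr [45. 49. 43.]
px [255. 189.] A 1972 bb [231 168  48  43] c 450.0 -257.5 wh 41.8 36.0 ang 74.2 z 55.5 bgr [62. 64. 62.]
t 9.6 tcp [ 449.6 -257.5  176.2] head 73.95 tilt [-0.0006  0.0003] w 88.0 q6 -1.83 F [ 0.4  1.5 -0.5]
turn rz -0.506 then tool shift [-0.367  1.558  0.062]
```

B is home: its top is at 55.5 mm, it is centred and 41.8 mm wide. Next is A at (468.6,-98.9), heading 96.4.

Call:
{"op": "jog_arm", "data": {"commands": [[1,[0,0,0],[0,0,-0.17]],[1,[0,0,0],[0,0,-0.17]],[1,[0,0,0],[0,0,-0.16]],[1,[-0.09,0.39,0],[0,0,0]],[1,[-0.09,0.39,0],[0,0,0]],[1,[-0.09,0.39,0],[0,0,0]],[1,[-0.1,0.39,0.06],[0,0,0]],[1,[0,0,0],[0,0,0]],[1,[0,0,0],[0,0,0]],[1,[0,0,0],[0,0,0]]]}}

```text
t: 10.6
ee_pos: [468.9, -99.2, 169.9]
orientation: [0.176, -3.135, -0.0]
ft_force: [-0.3, -0.4, 0.8]
width: 88.1
grasp_force: 0.0
```

```bash
python3 w.py 43 66; python3 go.py 468.6 -98.9 22 96.5
```

```text
px [464.  68.] A 2911 bb [434  31  59  73] c 349.4 56.7 wh 46.1 37.3 ang 25.8 z 49.3 bgr [195. 152. 251.]
px [307.  87.] A 2590 bb [274  50  68  74] c 377.9 -66.4 wh 35.8 46.3 ang 65.4 z 49.4 bgr [224. 103.  30.]
px [ 69. 149.] A 2566 bb [ 37 121  66  59] c 450.2 -257.3 wh 43.1 36.2 ang 73.9 z 55.5 bgr [33. 34. 34.]
px [255. 191.] A 2095 bb [228 171  54  41] c 468.9 -98.9 wh 35.5 46.0 ang 6.2 z 49.5 bgr [53. 58. 50.]
px [345. 332.] A 653 bb [322 326  50  18] c 597.4 6.4 wh 20.2 46.9 ang 16.5 z 49.6 bgr [44. 47. 44.]
t 10.65 tcp [469.  -99.5 170.2] head 96.38 tilt [-0.0011  0.    ] w 88.0 q6 -1.92 F [0.3 0.6 1.1]
turn rz -0.003 then tool shift [1.000e-03 6.000e-03 1.482e+00]
```

Call:
{"op": "jog_arm", "data": {"commands": [[1,[0,0.003,0.4],[0,0,0]],[1,[0,0,0.4],[0,0,0]],[1,[0,0,0.4],[0,0,0]],[1,[0,0,0.28],[0,0,0]],[-1,[0,0,0],[0,0,0]],[-1,[0,0,0],[0,0,0]],[-1,[0,0,0],[0,0,0]],[-1,[0,0,0],[0,0,0]],[-1,[0,0,0],[0,0,0]],[-1,[0,0,0],[0,0,0]]]}}

```text
t: 11.65
ee_pos: [470.1, -98.6, 23.8]
orientation: [-0.177, 3.134, -0.001]
ft_force: [-1.7, -3.9, 8.1]
width: 44.5
grasp_force: 30.0
```

Call:
{"op": "jog_arm", "data": {"commands": [[-1,[0,0,0],[0,0,0]],[-1,[0,0,0],[0,0,0]],[-1,[0,0,0],[0,0,0]],[-1,[0,0,0],[0,0,0]]]}}

```text
t: 12.05
ee_pos: [470.1, -98.7, 23.8]
orientation: [-0.177, 3.135, -0.001]
ft_force: [-2.3, -2.6, 8.3]
width: 44.0
grasp_force: 30.0
```

```bash
python3 held.py; python3 go.py 526.9 -279.9 180 74; python3 go.py 555.5 298.5 180 98.5
```

```text
held: tool x front pct [-10.8 -10.3   5.4  18.3  18.6] top z -25.5 2948
t 12.1 tcp [470.1 -98.7  23.8] head 96.47 tilt [ 0.0018 -0.0008] w 44.4 q6 -1.91 F [-1.2 -2.8  8.7]
turn rz 0.499 then tool shift [-1.048 -1.587 -1.559]
t 12.1 tcp [470.1 -98.7  23.8] head 96.47 tilt [ 0.0018 -0.0008] w 44.4 q6 -1.91 F [-1.2 -2.8  8.7]
turn rz -0.045 then tool shift [-1.435  3.801 -1.563]
```

At 44.4 mm A is the hard one. I'll take it to the tray.

Call:
{"op": "jog_arm", "data": {"commands": [[-1,[0,0,-0.35],[0,0,0]],[-1,[0,0,-0.4],[0,0,-0.045]],[-1,[0,0,-0.4],[0,0,0]],[-1,[-0.1,0.2,-0.3],[0,0,0]],[-1,[-0.15,0.4,0],[0,0,0]],[-1,[-0.15,0.4,0],[0,0,0]],[-1,[-0.15,0.4,0],[0,0,0]],[-1,[-0.15,0.4,0],[0,0,0]],[-1,[-0.15,0.4,0],[0,0,0]],[-1,[-0.15,0.4,0],[0,0,0]]]}}

```text
t: 13.1
ee_pos: [529.6, 175.4, 167.9]
orientation: [0.233, -3.133, 0.0]
ft_force: [1.1, -0.8, -0.5]
width: 44.2
grasp_force: 30.0
```

Call:
{"op": "jog_arm", "data": {"commands": [[-1,[-0.15,0.4,0],[0,0,0]],[-1,[-0.15,0.4,0],[0,0,0]],[-1,[-0.14,0.4,0],[0,0,0]],[-1,[0,0,0],[0,0,0]],[-1,[0,0,0.4],[0,0,0]],[-1,[0,0,0.4],[0,0,0]],[-1,[0,0,0.3],[0,0,0]],[-1,[0,0,0],[0,0,0]],[-1,[0,0,0],[0,0,0]]]}}

```text
t: 14.0
ee_pos: [555.5, 298.2, 57.9]
orientation: [0.231, -3.132, 0.001]
ft_force: [0.5, 0.4, -1.0]
width: 44.1
grasp_force: 30.0
```

```bash
python3 held.py; python3 go.py 555.5 298.5 29 98.5;
```

```text
held: tool x front pct [-10.9 -10.3   5.5  18.3  18.7] top z -25.4 2949
t 14.05 tcp [556.5 298.8  59.1] head 98.46 tilt [0.0012 0.0006] w 44.3 q6 -1.24 F [-0.4 -0.2 -1.6]
turn rz -0.001 then tool shift [ 0.01  -0.002  0.301]
```

Call:
{"op": "jog_arm", "data": {"commands": [[-1,[0,0,0.15],[0,0,0]],[-1,[0,0,0.1],[0,0,0]],[-1,[0,0,0.03],[0,0,0]],[-1,[0,0,0.01],[0,0,0]],[-1,[0,0,0.01],[0,0,0]],[-1,[0,0,0],[0,0,0]],[-1,[0,0,0],[0,0,0]]]}}

```text
t: 14.75
ee_pos: [556.0, 298.9, 28.0]
orientation: [-0.232, 3.132, 0.0]
ft_force: [0.4, -0.4, -1.6]
width: 44.3
grasp_force: 30.0
```

Call:
{"op": "jog_arm", "data": {"commands": [[-1,[0,0,0.01],[0,0,0]],[1,[0,0,0],[0,0,0]],[1,[0,0,0],[0,0,0]],[1,[0,0,0],[0,0,0]],[1,[0,0,0],[0,0,0]],[1,[0,0,-0.35],[0,0,0]],[1,[0,0,-0.4],[0,0,-0.1]],[1,[0,0,-0.4],[0,0,-0.1]],[1,[0,0,-0.3],[0,0,0]],[1,[0,0,0],[0,0,0]]]}}

```text
t: 15.75
ee_pos: [558.4, 300.0, 176.7]
orientation: [-0.476, 3.097, 0.004]
ft_force: [-0.4, -0.3, -0.0]
width: 87.5
grasp_force: 0.0
```

```bash
python3 w.py 43 66; python3 go.py 589.6 4.1 170 107.9
```

```text
px [254. 185.] A 2124 bb [226 161  58  49] c 555.3 299.4 wh 36.1 46.1 ang 8.5 z 53.5 bgr [64. 66. 64.]
t 15.8 tcp [557.  299.4 174.1] head 107.46 tilt [0.0042 0.0021] w 88.3 q6 -1.4 F [ 0.7 -0.5 -0. ]
turn rz -0.01 then tool shift [ 0.598 -2.91   0.036]
```

The hard buffer stands in the tray with its top at 53.5 mm. Next is C.

Call:
{"op": "jog_arm", "data": {"commands": [[1,[0.08,-0.4,0],[0,0,-0.01]],[1,[0.08,-0.42,0],[0,0,0]],[1,[0.08,-0.42,0],[0,0,0]],[1,[0.09,-0.42,0],[0,0,0]],[1,[0.09,-0.42,0],[0,0,0]],[1,[0.09,-0.42,0],[0,0,0]],[1,[0.09,-0.41,0],[0,0,0]],[1,[0,0,0],[0,0,0]],[1,[0,0,0],[0,0,0]],[1,[0,0,0],[0,0,0]]]}}

```text
t: 16.8
ee_pos: [587.2, 4.2, 170.7]
orientation: [0.49, -3.101, -0.001]
ft_force: [0.5, -0.2, -0.2]
width: 88.0
grasp_force: 0.0
```

```bash
python3 w.py 43 66;python3 w.py 6 13; python3 go.py 589.6 4.1 22 107.9
```

```text
px [492.  14.] A 1157 bb [466   0  46  34] c 394.3 138.3 wh 19.4 39.9 ang 3.5 z 49.1 bgr [199.  86.  17.]
px [253. 193.] A 2082 bb [226 173  54  41] c 589.8 3.7 wh 35.7 46.0 ang 18.4 z 49.5 bgr [51. 56. 49.]
px [11. 24.] A 812 bb [ 0  0 34 71] c 524.1 -251.2 wh 23.8 69.7 ang 73.5 z 6.7 bgr [214.5 217.  211. ]
px [459.  28.] A 259 bb [440   0  51  46] c 400.8 137.4 wh 51.6 22.0 ang 62.9 z 9.7 bgr [105.  51.  16.]
px [266. 131.] A 1681 bb [239 108  55  48] c 537.6 0.4 wh 33.8 45.0 ang 0.2 z 9.3 bgr [232. 238. 242.]
px [484. 215.] A 428 bb [467 174  35  82] c 549.5 237.2 wh 88.9 3.2 ang 7.9 z 9.6 bgr [20. 19. 17.]
px [191. 347.] A 496 bb [136 327 114  39] c 791.4 -1.3 wh 135.6 3.1 ang 86.1 z 9.4 bgr [23.  22.  20.5]
px [296. 343.] A 2494 bb [251 326  87  40] c 746.7 103.4 wh 84.2 55.5 ang 81.4 z 9.3 bgr [227. 234. 239.]
t 16.9 tcp [587.5   4.7 171.2] head 108.01 tilt [-0.001   0.0002] w 87.7 q6 -1.9 F [-1.1  0.3 -0.1]
turn rz 0.002 then tool shift [-0.02  -0.013  1.492]
```

Call:
{"op": "jog_arm", "data": {"commands": [[1,[-0.022,-0.014,0.4],[0,0,-0.008]],[1,[0,0,0.4],[0,0,0]],[1,[0,0,0.4],[0,0,0]],[1,[0,0,0.29],[0,0,0]],[1,[0,0,0],[0,0,0]],[-1,[0,0,0],[0,0,0]],[-1,[0,0,0],[0,0,0]],[-1,[0,0,0],[0,0,0]],[-1,[0,0,0],[0,0,0]],[-1,[0,0,0],[0,0,0]]]}}

```text
t: 17.9
ee_pos: [591.0, 2.7, 23.8]
orientation: [-0.499, 3.1, -0.0]
ft_force: [-0.8, 0.4, 0.7]
width: 51.3
grasp_force: 0.0
```

Call:
{"op": "jog_arm", "data": {"commands": [[-1,[0,0,0],[0,0,0]],[-1,[0,0,0],[0,0,0]],[-1,[0,0,0],[0,0,0]],[-1,[0,0,0],[0,0,0]],[-1,[0,0,-0.35],[0,0,0]],[-1,[0,0,-0.4],[0,0,0]],[-1,[0,0,-0.4],[0,0,0]],[-1,[0,0,0],[0,0,0]],[-1,[0,0,0],[0,0,0]]]}}

```text
t: 18.8
ee_pos: [590.5, 2.7, 138.3]
orientation: [-0.499, 3.101, -0.0]
ft_force: [0.2, 0.5, -2.0]
width: 36.0
grasp_force: 30.0
```

```bash
python3 held.py; python3 go.py 526.9 -279.9 120 74
```

```text
held: tool x front pct [-10.8 -10.1   5.4  18.2  18.4] top z -25.8 2943
t 18.85 tcp [589.5   2.8 137. ] head 108.27 tilt [-0.0014  0.0001] w 35.8 q6 -1.91 F [ 0.1  0.6 -1.3]
turn rz 0.762 then tool shift [-0.177 -2.89   0.168]
```

C is soft at 36 mm, centred, with its underside 24.2 mm below the TCP. I'll take it to the far socket.

Call:
{"op": "jog_arm", "data": {"commands": [[-1,[0,0,0],[0,0,0.16]],[-1,[0,0,0],[0,0,0.16]],[-1,[0,0,0],[0,0,0.15]],[-1,[0,0,0],[0,0,0.15]],[-1,[0,0,0],[0,0,0.142]],[-1,[-0.03,-0.4,0],[0,0,0]],[-1,[-0.03,-0.4,0],[0,0,0]],[-1,[-0.03,-0.4,0],[0,0,0]],[-1,[-0.03,-0.4,0],[0,0,0]],[-1,[-0.03,-0.4,0],[0,0,0]]]}}

```text
t: 19.85
ee_pos: [547.7, -194.5, 135.3]
orientation: [-0.437, -3.107, -0.002]
ft_force: [0.8, -0.4, -1.8]
width: 35.9
grasp_force: 30.0
```

Call:
{"op": "jog_arm", "data": {"commands": [[-1,[-0.03,-0.4,0],[0,0,0]],[-1,[0,-0.4,0],[0,0,0]],[-1,[0,-0.09,0.3],[0,0,0]],[-1,[0,0,0.3],[0,0,0]],[-1,[0,0,0],[0,0,0]],[-1,[0,0,0],[0,0,0]],[-1,[0,0,0],[0,0,0]],[-1,[0,0,0],[0,0,0]]]}}

```text
t: 20.65
ee_pos: [528.9, -280.0, 78.9]
orientation: [0.436, 3.109, -0.001]
ft_force: [0.5, 0.0, -1.8]
width: 36.4
grasp_force: 30.0
```

```bash
python3 held.py; python3 w.py 52 60; python3 go.py 526.9 -279.9 30 74
```

```text
held: tool x front pct [-10.4  -9.9   5.7  18.5  18.8] top z -25.8 2940
px [254.  82.] A 5483 bb [213  47  82  72] c 449.9 -257.5 wh 42.3 35.8 ang 73.9 z 55.5 bgr [55. 58. 56.]
t 20.75 tcp [ 528.8 -280.    79. ] head 74.02 tilt [ 0.0017 -0.0009] w 36.0 q6 -1.8 F [-0.2 -0.3 -1.4]
turn rz 0.001 then tool shift [ 0.02  -0.004  0.49 ]
```

Call:
{"op": "jog_arm", "data": {"commands": [[-1,[0.01,-0.004,0.12],[0,0,0]],[-1,[0,0,0.12],[0,0,0]],[-1,[0,0,0.07],[0,0,0]],[-1,[0,0,0],[0,0,0]],[-1,[0,0,0],[0,0,0]],[-1,[0,0,0],[0,0,0]]]}}

```text
t: 21.35
ee_pos: [527.1, -280.3, 46.9]
orientation: [0.437, 3.111, -0.0]
ft_force: [0.2, 0.2, -2.2]
width: 36.1
grasp_force: 30.0
```

```bash
python3 go.py 526.9 -279.9 30 74
```

```text
t 21.35 tcp [ 527.1 -280.3   46.9] head 73.99 tilt [ 0.0002 -0.0001] w 36.1 q6 -1.8 F [ 0.2  0.2 -2.2]
turn rz -0.0 then tool shift [0.003 0.003 0.169]
```

Call:
{"op": "jog_arm", "data": {"commands": [[-1,[0,0.003,0.03],[0,0,0]],[-1,[0,0,0.03],[0,0,0]],[-1,[0,0,0.03],[0,0,0]],[-1,[0,0,0],[0,0,0]],[-1,[0,0,0],[0,0,0]]]}}

```text
t: 21.85
ee_pos: [526.9, -279.8, 37.7]
orientation: [-0.438, -3.111, -0.0]
ft_force: [-0.1, 0.2, -0.8]
width: 36.2
grasp_force: 30.0
```

Call:
{"op": "jog_arm", "data": {"commands": [[-1,[0,0,0.02],[0,0,0]],[-1,[0,0,0.02],[0,0,0]],[-1,[0,0,0.02],[0,0,0]],[-1,[0,0,0.006],[0,0,0]],[-1,[0,0,0],[0,0,0]],[-1,[0,0,0],[0,0,0]]]}}

```text
t: 22.45
ee_pos: [527.0, -279.9, 31.2]
orientation: [0.438, 3.111, -0.0]
ft_force: [-0.1, -0.5, -2.4]
width: 36.0
grasp_force: 30.0
```

Call:
{"op": "jog_arm", "data": {"commands": [[-1,[0,0,0.006],[0,0,0]],[-1,[0,0,0.006],[0,0,0]],[-1,[0,0,0.004],[0,0,0]],[-1,[0,0,0],[0,0,0]],[-1,[0,0,0],[0,0,0]]]}}

```text
t: 22.95
ee_pos: [527.0, -279.9, 29.7]
orientation: [0.437, 3.111, -0.0]
ft_force: [-0.9, 0.6, 0.9]
width: 36.2
grasp_force: 30.0
```

Contact is just starting at the expected height. I'll press slightly more.

Call:
{"op": "jog_arm", "data": {"commands": [[-1,[0,0,0.005],[0,0,0]],[-1,[0,0,0],[0,0,0]],[-1,[0,0,0],[0,0,0]]]}}

```text
t: 23.25
ee_pos: [527.1, -279.9, 29.6]
orientation: [0.438, 3.111, -0.0]
ft_force: [-1.6, 0.7, 5.0]
width: 36.2
grasp_force: 30.0
```

Call:
{"op": "jog_arm", "data": {"commands": [[1,[0,0,0],[0,0,0]],[1,[0,0,0],[0,0,0]],[1,[0,0,0],[0,0,0]],[1,[0,0,0],[0,0,0]],[1,[0,0,-0.3],[0,0,0]],[1,[0,0,-0.4],[0,0,0]],[1,[0,0,-0.4],[0,0,0]],[1,[0,0,-0.4],[0,0,0]],[1,[0,0,0],[0,0,0]],[1,[0,0,0],[0,0,0]]]}}

```text
t: 24.25
ee_pos: [527.4, -280.1, 179.9]
orientation: [0.437, 3.109, -0.001]
ft_force: [-0.1, 1.3, -0.1]
width: 87.7
grasp_force: 0.0
```

```bash
python3 w.py 43 66; python3 - <<'E'
from m import *
for n in('scene','side'):
    d=cam(n);cv2.imwrite(f'pics/{n}9.png',d['image']);P=pts(d)
    for lo,hi in((42,62),(13,42)):
      for s,c,m in tops(P,lo,hi,100):
        q=P[m];(x,y),(w,h),a=cv2.minAreaRect(q[:,:2].astype(np.float32))
        if w*h<16000 and x>300 and y>-320: print(n,c.round(),round(x,1),round(y,1),round(w,1),round(h,1),round(a,1),np.median(q[:,2]).round(1))
E
```

```text
px [254.  95.] A 2240 bb [229  72  52  46] c 450.1 -257.7 wh 42.1 35.7 ang 74.0 z 55.5 bgr [55. 57. 55.]
px [254. 188.] A 1920 bb [231 167  48  42] c 526.3 -279.4 wh 41.8 35.8 ang 73.4 z 55.5 bgr [62. 65. 62.]
px [ 19. 223.] A 1103 bb [  0 194  32  62] c 500.6 -495.9 wh 24.9 62.0 ang 88.0 z 54.2 bgr [134. 141. 143.]
scene [211. 122.] 451.1 -256.7 45.6 36.2 73.9 54.5
scene [186. 135.] 528.1 -279.0 45.9 36.4 75.0 55.0
scene [282. 141.] 379.6 -65.7 41.2 47.0 67.9 49.0
scene [326. 158.] 350.8 57.0 47.4 35.5 25.7 49.1
scene [346. 185.] 386.6 142.8 39.4 46.3 2.1 49.2
scene [362. 271.] 556.4 298.5 37.9 45.2 8.8 53.0
scene [212. 132.] 452.3 -256.4 55.2 51.6 74.9 21.9
scene [187. 145.] 528.9 -277.5 53.7 52.7 71.2 21.6
scene [281. 150.] 391.1 -59.0 28.1 56.0 28.1 27.8
scene [116. 184.] 751.0 -300.2 198.9 25.4 74.5 22.2
scene [343. 193.] 398.0 150.7 29.6 57.1 37.4 27.5
scene [168. 224.] 744.7 -130.2 50.2 48.7 20.3 39.6
scene [360. 277.] 556.8 298.6 122.4 119.8 8.6 19.0
scene [184. 286.] 831.3 1.1 151.5 78.4 85.8 32.5
scene [358. 281.] 572.8 301.5 4.6 45.1 7.4 28.0
scene [309. 338.] 742.1 290.1 
[... 249 characters left out ...]
.1 47.1 1.1 47.1
side [199. 318.] 552.3 298.5 36.2 47.2 7.9 50.8
side [ 17. 373.] 751.9 445.9 34.1 16.6 74.3 52.7
side [104. 380.] 637.8 416.8 72.1 3.7 8.4 42.8
side [299. 126.] 522.7 -278.8 53.7 50.8 73.5 21.9
side [328. 137.] 446.9 -256.4 53.9 52.6 75.3 22.0
side [195. 139.] 740.2 -129.0 51.5 49.8 4.4 36.9
side [134. 171.] 826.3 0.3 151.3 79.8 85.7 29.3
side [346. 195.] 372.5 -52.7 57.0 29.5 10.1 27.3
side [354. 243.] 348.9 70.3 29.2 56.7 79.7 27.5
side [ 99. 292.] 736.4 289.7 106.5 56.6 22.8 27.8
side [326. 281.] 382.4 164.5 36.0 4.0 2.3 27.1
side [199. 333.] 553.5 298.0 120.6 121.6 8.3 17.1
side [201. 335.] 540.4 305.9 56.8 28.7 59.2 27.4
side [ 55. 378.] 692.2 425.8 120.5 20.1 17.4 32.5
```

View pics/side9.png

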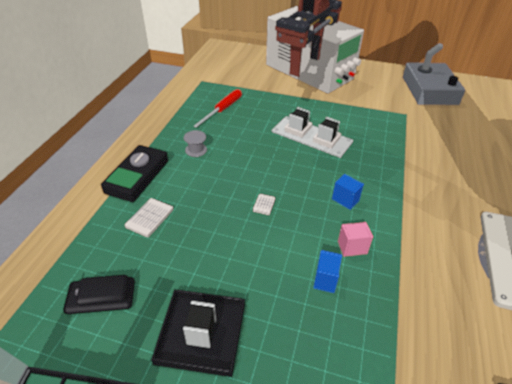

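The side picture shows both soft buffers home in the sockets at px (300,118) and (329,130), tops level at 55.5 mm. The hard buffer is in the tray at (200,325), the bystanders haven't moved, and the gripper is clear, so I'll hand it in.

```bash
python3 -c "from workcell import close_job; print(close_job())"
```

```text
the job is handed in; nothing more can be done
None
```

The job is handed in, with no verdict returned: both soft buffers measured fully home and upright in their own sockets, the hard one (it gave only 1.6 mm) is in the black tray, and I saw no bystander out of place.

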